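# Zero the strip cutter's dial and back it off four clicks

### The arm

A 6-joint arm with a two-finger parallel gripper is mounted at the origin on the work surface. World frame = base frame: x ahead of the robot, y to its left, z up, the work surface at z = 0. Lengths are in m, angles in rad, forces in N, time in s.
With the tool pointing down it reaches from about 0.35 to 0.875 m from the base axis. Payload 4.2 kg.
Tool frame: the origin (TCP) lies on the centre line of the jaws, within the pads' length; the fingertips stand 11 mm ahead of it and the grasp point (between the pads) lies 8 mm behind it; z points along the fingers, y is the line along which they close (so a half turn about z gives the same grasp; the last joint's range is limited). The gripper opens to 87 mm and grips with 3 to 60 N. Pads are 19 mm wide; open, the fingers measure 117 mm over their backs; the gripper's body (75 mm by 190 mm) begins 51 mm behind the grasp point.
Start: joints at [-1.022, 0.385, 0.008, 0, -1.194, -0.259], TCP at [0.179, -0.599, 0.234] pointing down, gripper open.
Joint ranges: [-3.14, 3.14], [-1.21, 2.06], [-1.07, 1.41], [-3.16, 2.05], [-2.99, -0.16], [-3.1, 3.1]. Speed limits (rad/s): [2.79, 2.79, 3.14, 3.14, 3.14, 3.14].

### API

Orientations are given as [roll, pitch, yaw] about the fixed x, y, z axes, in that order (R = Rz(yaw) Ry(pitch) Rx(roll)).
In Python, from workcell import sense, grab_frame, close_job gives the robot as it stands.
- The arm moves only by the tool send_rows, never from a script. Its argument "targets" is a list of rows, each a list of 3 entries, a list of its own where there are three numbers: the turn, a rotation vector about the world's x, y, z in rad, then the shift along the world's x, y, z in m, then the opening in per cent of the stroke, from 0 (shut) to 100 (fully open). A call has 1 to 5 rows; each row shifts and turns the commanded pose from where the row before left it; what a row does not reach is not made up. A row lasts 1/8 s, in which the tool goes at most 62.5 mm and 10.7 degrees, less where a joint would pass 70% of its speed; a pose out of reach is approached as far as the arm can. A call is refused whole if a number of a shift passes 0.0625 or a number of a turn 0.188, either way. A call with a gripper value outside its range is refused whole. The fingers move at their own pace and stop on an object; the grip force is fixed at half the most. Time passes only in rows, so rows that do not move let the fingers close. It gives the time, the measured TCP pose, the force, the opening and the grip force at its end, in the units of the state.
- sense(): the state, without advancing time (a new reading comes with each control period).
- grab_frame(name): name is "scene" or "side" or "wrist"; returns a dict with "img" (480x640x3 uint8, red, green, blue), "K" (3x3 intrinsics, pixels), "rvec" (rotation vector, rad) and "tvec" (3), from world to camera coordinates, as OpenCV has them. Camera axes: x right, y down, z forward; pixel columns grow to the right and rows downward; lengths in m; the calibration is good to about 2 mm. A picture is of the moment at which its call begins. There is no depth.
- close_job(): hands the job in; it is judged then, once.
The state is a dict: "time_s": time; "joint_positions": joint angles; "joint_vel": joint speeds; "effort": joint torques, N m; "tcp_pos": TCP position; "tcp_rot": TCP orientation; "wrist_force": force on the tool from outside, world axes, zero at the start; "moment": the same for the moment, N m; "width": finger opening in m; "finger_force": force on a finger pad.
Only numpy, scipy, OpenCV 4.12 (cv2) and the standard library are available. Lean on these libraries where they do the work, as an engineer would, in place of code of your own. Each camera call takes 0.05 s, during which the arm holds its last target. There are 200 camera calls.

### The job

Set the strip cutter on the model-maker's desk: turn its round dial gently clockwise until you feel the stop, without forcing it past, then turn it back exactly four clicks. Then swing the lock lever fully over to its stop, let go of everything, and leave the things standing around the cutter where they are.

Things in the scene. Friction and masses are not known exactly. Their poses are not given: they have to be found in the camera images.
- cutter: The strip cutter, fixed to the desk: grey bed 200 (x) by 340 (y) by 18 mm; origin under the bed's centre at desk level, z up. An aluminium gearbox, 84 by 84 mm, top 62 mm above the desk, is centred at y = +75 mm and carries the dial. A steel fence bar (14 by 300 mm, top 39 mm above the desk) lies along y at x = +66 mm. The lock lever's upright pivot is at x = 0, y = -90 mm.
- dial_grip (a point): Point on the dial's vertical axis, 92 mm above the desk, where to grip it; fixed to the cutter, does not turn. The dial is a round black fluted knob 40 mm in diameter, 71 to 102 mm above the desk, on a skirt 56 mm in diameter (64 to 71 mm). It turns clockwise from above to its stop, 2 to 6 clicks away at the start. The white line on top does not tell where the stop is.
- dial_top (a point): Centre of the dial's top, 102 mm above the desk (does not turn). Clicks come every 20 degrees. Turning past a click takes up to about 0.13 N m; let go, the dial falls into the nearest click. The stop coincides with a click. It is firm up to about 0.35 N m; harder turning forces it out of place, and 0.15 rad past it (about 0.43 N m) the cutter is spoiled.
- fence (a joint): Position in m of the fence that the dial drives: 0 when the dial is at its stop, plus 0.0001 (0.1 mm) for each click back; negative when the dial is forced past its stop. One click is far finer than a single reading of it.
- lock (a joint): Angle of the lock lever in rad: 0 to 0.1 at the start (open: the lever points to the cutter's -x), 1.0 at its stop (locked). Seen from above it turns counter-clockwise, so the tip goes from -x towards the cutter's -y. It stays where it is left; moving it takes about 2 N at the pin.
- lock_pin (a point): On the axis of the upright black pin at the lever's tip, 62 mm above the desk; the pin is 14 mm in diameter, from 38 to 72 mm above the desk, 60 mm from the lever's pivot. The lever is a flat steel bar 14 mm wide, its top 40 mm above the desk. Axes turn with the lever (x points from the pin to the pivot).
- model: White massing model of a building, 100 by 130 by 90 mm high, standing loose; origin under its centre. Not to be disturbed.
- tumbler: Glass tumbler, 72 mm wide, 100 mm high, standing loose; origin under its centre. Not to be disturbed.
- glue: White glue bottle, 48 mm wide, 120 mm high, standing loose; origin under its centre. Not to be disturbed.
- tape: Roll of paper tape lying flat, 90 mm wide, 22 mm high; origin under its centre. Not to be disturbed.

How it is judged:
On the way, in this order (a step that is already met when the one before it is completed fails the run):
1. the dial is turned clockwise to its stop (fence within 0.02 mm of zero) (value of joint fence below 2e-05 m), for 0.1 s.
2. the dial is turned back and stands at the fourth click from the stop (fence at 0.40 mm, within 0.04 mm) (value of joint fence between 0.00036 and 0.00044 m), for 0.3 s.
3. the lock lever is swung over to its stop (at least 0.9 rad), the dial still at the fourth click (all of step 2 and value of joint lock above 0.9 rad), for 0.2 s.
At the end, for the whole second after the job is handed in: The dial stands at the fourth click from its stop (fence at 0.40 mm, within 0.04 mm), the lock lever is at its stop (0.9 rad or more) and at rest, and everything is let go (all of step 3 and velocity of joint lock below 0.05 rad/s); the robot touches nothing.
It fails at once if the dial is forced more than 0.15 rad past its stop (fence below -0.043 mm) (value of joint fence below -4.3e-05 m).
It fails at once if the model is moved more than 20 mm or tipped (distance of model from where it was at the start of the episode above 0.02 m or angle between model's own z axis and vertical above 0.3 rad).
It fails at once if the tumbler is moved more than 20 mm or tipped (distance of tumbler from where it was at the start of the episode above 0.02 m or angle between tumbler's own z axis and vertical above 0.3 rad).
It fails at once if the glue bottle is moved more than 20 mm or tipped (distance of glue from where it was at the start of the episode above 0.02 m or angle between glue's own z axis and vertical above 0.3 rad).
It fails at once if the tape roll is moved more than 20 mm or tipped (distance of tape from where it was at the start of the episode above 0.02 m or angle between tape's own z axis and vertical above 0.3 rad).
It also fails if it takes over 72 s, if anything falls off the work surface, if the arm or the gripper's body presses on something with over 40 N, if the wrist force passes 120 N, or if a joint passes its speed limit or range.

## Working session

There is one attempt and no reset: what is moved stays moved. The work goes in short steps, Python scripts to look and compute and a tool call to move; the robot and the scene stay as the last step left them, time stands still between calls to the robot, and variables do not carry over. Pictures are saved under pics/ and viewed, at most 10 in all, crops included, and the job is handed in when it is done.

Besides the shell and the picture viewer there is one more tool, called after "Emit:" as name([rows], argument=value, ...), one row to a line, values as JSON. send_rows: Moves the arm, as the interface text tells. Its arguments: {"type":"object","properties":{"targets":{"type":"array"}},"required":["targets"]}

```bash
mkdir -p pics; ls; cat > h.py <<'E'
import numpy as np, cv2
from workcell import sense, grab_frame, close_job
def ray(f,u,v):
    R=cv2.Rodrigues(np.array(f["rvec"],float))[0]; t=np.array(f["tvec"],float).ravel()
    p=cv2.undistortPoints(np.array([[[u,v]]],float),np.array(f["K"]),None)[0,0]
    return -R.T@t, R.T@np.array([p[0],p[1],1.])
def plane(f,u,v,z):
    c,d=ray(f,u,v); return c+d*(z-c[2])/d[2]
def tri(obs):
    A=np.zeros((3,3));b=np.zeros(3)
    for f,u,v in obs:
        c,d=ray(f,u,v); d=d/np.linalg.norm(d); P=np.eye(3)-np.outer(d,d); A+=P;b+=P@c
    return np.linalg.solve(A,b)
def proj(f,p):
    return cv2.projectPoints(np.array([p],float),np.array(f["rvec"],float),np.array(f["tvec"],float),np.array(f["K"]),None)[0].ravel()
def save(f,n): cv2.imwrite("pics/"+n+".png",f["img"][:,:,::-1])
E
python3 - <<'E'
from h import *
import pickle
d={n:grab_frame(n) for n in("scene","side","wrist")}
pickle.dump(d,open("f0.pkl","wb"))
for n in d: save(d[n],n+"0")
print(sense())
E
```

```text
pics
{'time_s': 0.15, 'joint_positions': array([-1.02239873e+00,  3.85379308e-01,  6.95779839e-03, -3.35859298e-04,
       -1.19400058e+00, -2.58603528e-01]), 'joint_vel': array([-0.00045407, -0.00280867,  0.00538792, -0.0003791 ,  0.00040342,
       -0.00345969]), 'effort': array([-1.43187831e-04, -3.91052771e+01,  1.87587619e+01,  4.22236070e+00,
        1.23749659e-02, -1.45639551e-04]), 'tcp_pos': array([ 0.17848964, -0.59852592,  0.23272071]), 'tcp_rot': array([ 3.13994111e+00, -1.14044381e-04, -2.85192232e+00]), 'wrist_force': array([-0.69186512,  0.31706064, -0.0868306 ]), 'moment': array([-0.03923396,  0.05025344,  0.01872126]), 'finger_force': 0.0, 'width': 0.08710698883263977}
```

View pics/scene0.png

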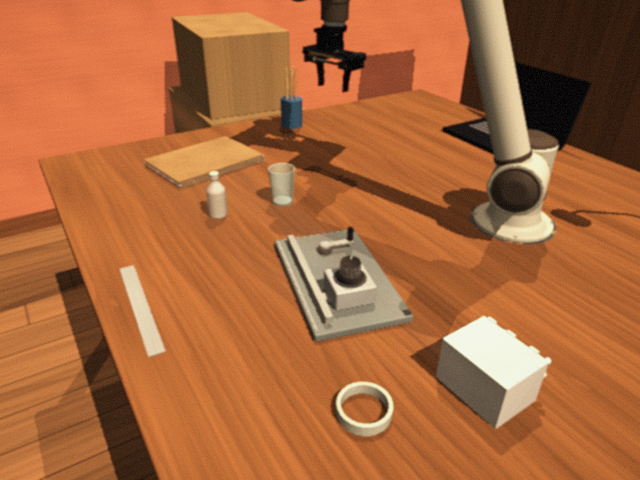

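View pics/side0.png

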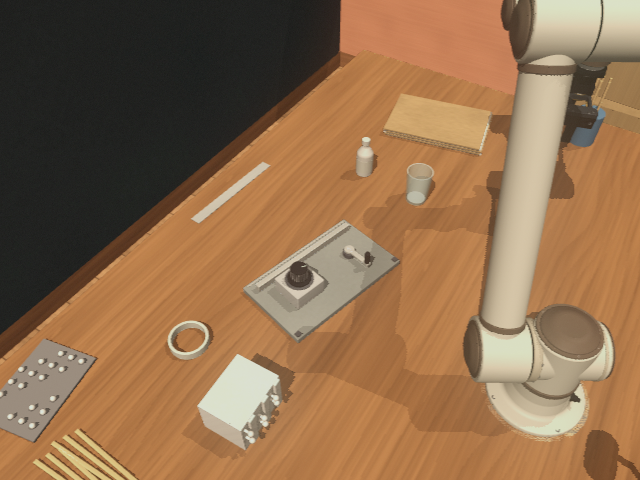

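The scene view shows the dial top near (350,264), the pin top near (351,230) and the tumbler and glue on the lever side. The side view shows the dial at (299,268), the pin at (368,253), and the bed corners at (345,221), (400,262), (298,337) and (245,290).

```bash
python3 - <<'E'
from h import *
import pickle
d=pickle.load(open("f0.pkl","rb")); S,D=d["scene"],d["side"]
np.set_printoptions(precision=4,suppress=True)
def dark(f,x0,y0,x1,y1):
    g=f["img"][y0:y1,x0:x1].max(2); m=(g<60).astype(np.uint8)
    n,l,s,c=cv2.connectedComponentsWithStats(m); return [(s[i,:2]+[x0,y0],s[i,2:],c[i]+[x0,y0]) for i in range(1,n) if s[i,4]>15]
print("S",dark(S,335,222,375,290)); print("D",dark(D,280,240,385,290))
for n,a,b in [("dial",(350,264),(299,268)),("pin",(351,230),(368,253)),("c+-",(277,240),(345,221)),("c--",(352,233),(400,262)),("c-+",(410,318),(298,337)),("c++",(318,335),(245,290))]:
    print(n,tri([(S,*a),(D,*b)]),plane(S,*a,.018)[:2],plane(D,*b,.018)[:2])
for n,a,b,z in [("tumblertop",(282,170),(420,172),.1),("glue top",(213,175),(366,141),.12),("tape",(364,408),(189,340),.011)]:
    print(n,plane(S,*a,z),plane(D,*b,z))
for c in [(438,366),(492,420),(545,360),(486,318)]: print("model S",plane(S,*c,.09))
b=cv2.resize(np.vstack([S["img"][215:345,265:425],D["img"][210:340,240:400]]),None,fx=3.0,fy=3.0,interpolation=cv2.INTER_CUBIC)
b=np.hstack([b[:390],b[390:]])[:, :960]
b=cv2.resize(b,(800,325)); cv2.imwrite("pics/crop1.png",b[:,:,::-1])
E
```

```text
S [(array([348, 228]), array([ 5, 12, 50], dtype=int32), array([349.76, 233.26])), (array([353, 258]), array([ 6,  8, 24], dtype=int32), array([356.    , 260.9167])), (array([335, 270]), array([ 22,  15, 159], dtype=int32), array([343.8679, 278.8491]))]
D []
dial [0.5515 0.0483 0.0927] [ 0.4895 -0.0346] [ 0.5895 -0.0051]
pin [ 0.45   -0.0959  0.0653] [ 0.4057 -0.1532] [ 0.4698 -0.1386]
c+- [ 0.5791 -0.2101  0.0134] [ 0.5822 -0.2048] [ 0.5765 -0.2052]
c-- [ 0.3929 -0.168  -0.0008] [ 0.4115 -0.1404] [ 0.3882 -0.1548]
c-+ [0.483  0.1604 0.0079] [0.4922 0.1736] [0.4806 0.1616]
c++ [0.6641 0.1164 0.0113] [0.6679 0.1227] [0.6604 0.12  ]
tumblertop [ 0.4695 -0.3871  0.1   ] [ 0.4615 -0.3988  0.1   ]
glue top [ 0.6506 -0.4078  0.12  ] [ 0.6373 -0.4163  0.12  ]
tape [0.6883 0.2967 0.011 ] [0.6843 0.294  0.011 ]
model S [0.5872 0.3418 0.09  ]
model S [0.5923 0.4548 0.09  ]
model S [0.4357 0.4189 0.09  ]
model S [0.4404 0.3013 0.09  ]
```

View pics/crop1.png

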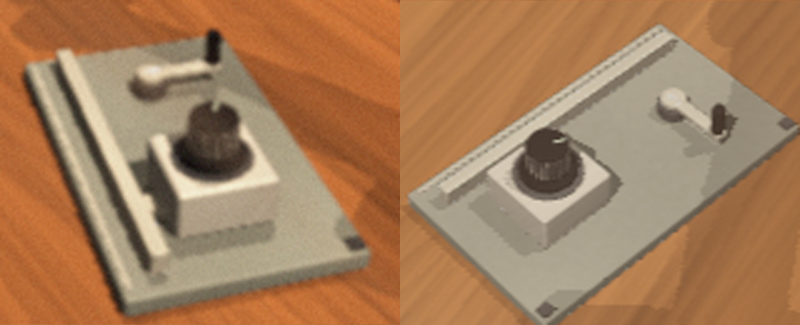

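The crop confirms a bed yaw of about -0.26 rad, with the dial at about (0.55,0.048) and the pin at about (0.45,-0.096). The gearbox and fence are clear of the grasp. I'll move above the dial and turn the tool counter-clockwise, which leaves joint range for turning it clockwise later.

Emit:
send_rows([
  [[0, 0, 0.14], [0.031, 0.054, 0.003], 100],
  [[0, 0, 0.14], [0.031, 0.054, 0], 100],
  [[0, 0, 0.14], [0.031, 0.054, 0], 100],
  [[0, 0, 0.14], [0.031, 0.054, 0], 100],
  [[0, 0, 0.14], [0.031, 0.054, 0], 100],
])

```text
time_s: 0.78
tcp_pos: [0.3342, -0.3271, 0.2365]
tcp_rot: [-3.141, 0.0, -2.147]
wrist_force: [1.0, -0.5, -0.1]
width: 0.0871
finger_force: 0.0
```

Emit:
send_rows([
  [[0, 0, 0.14], [0.031, 0.054, 0], 100],
  [[0, 0, 0.14], [0.031, 0.054, 0], 100],
  [[0, 0, 0.14], [0.031, 0.054, 0], 100],
  [[0, 0, 0.14], [0.031, 0.054, 0], 100],
  [[0, 0, 0.14], [0.031, 0.054, 0], 100],
])

```text
time_s: 1.4
tcp_pos: [0.4891, -0.0569, 0.2367]
tcp_rot: [-3.141, -0.0, -1.447]
wrist_force: [1.9, -1.4, 0.3]
width: 0.0872
finger_force: 0.0
```

Emit:
send_rows([
  [[0, 0, 0.14], [0.031, 0.054, 0], 100],
  [[0, 0, 0.14], [0.01, 0.03, 0], 100],
  [[0, 0, 0], [0, 0, 0], 100],
])

```text
time_s: 1.78
tcp_pos: [0.53, 0.027, 0.2358]
tcp_rot: [3.14, 0.0, -1.169]
wrist_force: [-0.8, 0.6, 0.3]
width: 0.0869
finger_force: 0.0
```

```bash
python3 - <<'E'
from h import *
import pickle
s=sense(); print({k:np.round(s[k],4) for k in("time_s","joint_positions","tcp_pos","tcp_rot","moment","wrist_force")})
f=grab_frame("wrist"); pickle.dump(f,open("f1.pkl","wb")); save(f,"wrist1")
print(proj(f,[.5505,.048,.102]),proj(f,[.45,-.096,.072]))
E
```

```text
{'time_s': np.float64(1.775), 'joint_positions': array([ 3.5660e-01,  2.2320e-01, -2.1820e-01, -2.0000e-04, -1.1306e+00,
        4.5300e-02]), 'tcp_pos': array([0.53  , 0.027 , 0.2358]), 'tcp_rot': array([ 3.1405e+00,  2.0000e-04, -1.1690e+00]), 'moment': array([-0.0316,  0.1459,  0.0215]), 'wrist_force': array([-0.8128,  0.5793,  0.2939])}
[287.70922509 251.10284114] [484.83804975 121.46375038]
```

View pics/wrist1.png

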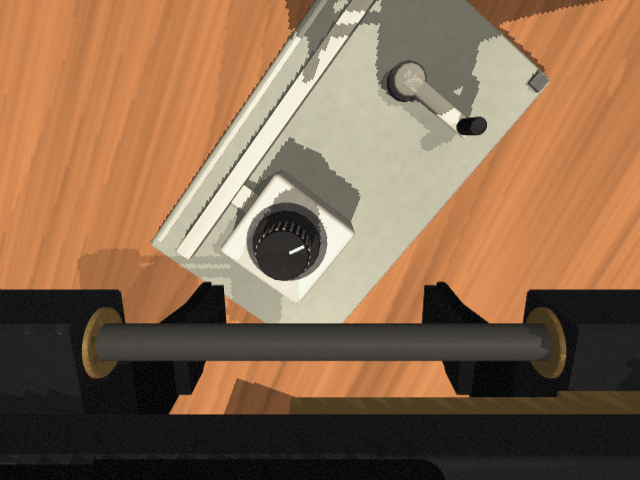

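The wrist view shows the dial top centred near (285,252) and the pin top near (478,125), close to the predictions. The fingers are either side of the lower image.

```bash
python3 - <<'E'
from h import *
import pickle
np.set_printoptions(precision=4,suppress=True)
d=pickle.load(open("f0.pkl","rb")); S,D=d["scene"],d["side"]; W=pickle.load(open("f1.pkl","rb"))
g=cv2.GaussianBlur(cv2.cvtColor(W["img"],cv2.COLOR_RGB2GRAY),(5,5),1)[190:310,220:360]
print(cv2.HoughCircles(g,cv2.HOUGH_GRADIENT,1,5,param1=80,param2=15,minRadius=24,maxRadius=48))
print("dial",tri([(S,350.2,261),(D,299.6,266.8),(W,285,252)]),plane(W,285,252,.102))
print("pin",tri([(S,350.2,229),(D,367.2,253),(W,478,125)]),plane(W,478,125,.072))
print("pivot",plane(W,408,80,.04),"corner",plane(W,547,80,.018))
E
```

```text
[[[66.5 51.5 39.2]
  [72.5 46.5 46.3]
  [63.5 58.5 38.5]
  [67.5 45.5 44.1]
  [61.5 45.5 47.4]
  [53.5 48.5 46.3]
  [73.5 54.5 47.4]
  [69.5 61.5 38.6]
  [63.5 65.5 25.2]
  [58.5 64.5 30.5]
  [61.5 52.5 37.5]
  [43.5 41.5 40.7]
  [68.5 67.5 33.1]
  [62.5 28.5 33. ]
  [56.5 42.5 27.3]
  [79.5 50.5 27.5]
  [48.5 35.5 34.1]
  [55.5 54.5 28.6]
  [63.5 38.5 26.4]
  [78.5 56.5 27.1]
  [69.5 36.5 25.2]
  [98.5 46.5 25.1]
  [33.5 44.5 36.3]
  [50.5 53.5 25.2]
  [39.5 48.5 26.4]]]
dial [0.5509 0.0491 0.0996] [0.5521 0.0494 0.102 ]
pin [ 0.452  -0.0935  0.0683] [ 0.4535 -0.0917  0.072 ]
pivot [ 0.5121 -0.1056  0.04  ] corner [ 0.3987 -0.1565  0.018 ]
```

Emit:
send_rows([
  [[0, 0, 0], [0.0215, 0.022, 0], 100],
  [[0, 0, 0], [0, 0, -0.05], 100],
  [[0, 0, 0], [0, 0, -0.05], 100],
  [[0, 0, 0], [0, 0, -0.03], 100],
  [[0, 0, 0], [0, 0, 0], 100],
])

```text
time_s: 2.45
tcp_pos: [0.549, 0.0452, 0.1045]
tcp_rot: [3.135, 0.0, -1.175]
wrist_force: [0.6, 0.4, 1.7]
width: 0.087
finger_force: 0.0
```

```bash
python3 - <<'E'
from h import *
f=grab_frame("wrist"); save(f,"wrist2")
s=sense(); print(s["tcp_pos"],proj(f,[.5515,.049,.102]),s["wrist_force"],s["moment"])
E
```

```text
[0.55071551 0.04584055 0.1064806 ] [315.70490446 319.40919794] [-0.01970951 -0.32626062  0.82121931] [0.00779422 0.03951828 0.00733046]
```

View pics/wrist2.png

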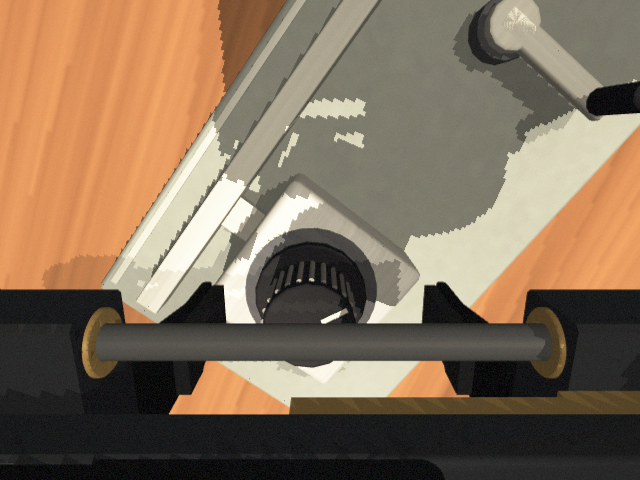

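The dial's top spans columns 263–358, so it sits about 2.5 mm left of the finger midline. I'll shift by that amount, lower and close.

Emit:
send_rows([
  [[0, 0, 0], [0.002, 0.001, -0.019], 100],
  [[0, 0, 0], [0, 0, 0], 100],
  [[0, 0, 0], [0, 0, 0], 55],
  [[0, 0, 0], [0, 0, 0], 40],
  [[0, 0, 0], [0, 0, 0], 40],
])

```text
time_s: 3.12
tcp_pos: [0.5534, 0.0482, 0.0883]
tcp_rot: [-3.14, -0.0, -1.172]
wrist_force: [1.2, 0.1, 0.7]
width: 0.0649
finger_force: 0.0
```

Emit:
send_rows([
  [[0, 0, 0], [0, 0, 0], 40],
  [[0, 0, 0], [0, 0, 0], 40],
  [[0, 0, 0], [0, 0, 0], 40],
])

```text
time_s: 3.5
tcp_pos: [0.5544, 0.0486, 0.0877]
tcp_rot: [-3.139, -0.0, -1.172]
wrist_force: [3.2, 1.4, -1.3]
width: 0.0392
finger_force: 30.0
```

```bash
cat > st.py <<'E'
from h import *
np.set_printoptions(precision=4,suppress=True)
s=sense(); print(s["time_s"],s["tcp_pos"],"yaw",s["tcp_rot"],"F",s["wrist_force"],"M",s["moment"],"w",s["width"],s["finger_force"],"q6",s["joint_positions"][5],s["effort"][5])
E
python3 st.py
```

```text
3.5 [0.5544 0.0486 0.0877] yaw [-3.1385 -0.0002 -1.1715] F [ 3.1559  1.365  -1.2541] M [ 0.2758 -0.8025 -0.0735] w 0.039193043614387274 29.99622853472829 q6 0.02026543779915123 0.024138257140293717
```

Emit:
send_rows([
  [[0, 0, 0], [0.001, 0.0005, 0], 40],
  [[0, 0, 0], [0, 0, 0], 40],
  [[0, 0, -0.05], [0, 0, 0], 40],
  [[0, 0, -0.05], [0, 0, 0], 40],
  [[0, 0, 0], [0, 0, 0], 40],
])

```text
time_s: 4.12
tcp_pos: [0.554, 0.0485, 0.0877]
tcp_rot: [3.141, -0.0, -1.271]
wrist_force: [-0.0, -0.2, 1.6]
width: 0.0393
finger_force: 30.0
```

```bash
python3 st.py
```

```text
4.125 [0.554  0.0485 0.0877] yaw [ 3.1413 -0.0001 -1.2712] F [-0.0479 -0.2105  1.6095] M [ 0.1065 -0.0482  0.0386] w 0.03928162837939625 29.998019635677338 q6 -0.07928214721090289 -0.08491302374750376
```

Emit:
send_rows([
  [[0, 0, -0.08], [0, 0, 0], 40],
  [[0, 0, -0.08], [0, 0, 0], 40],
  [[0, 0, -0.09], [0, 0, 0], 40],
  [[0, 0, 0], [0, 0, 0], 40],
  [[0, 0, 0], [0, 0, 0], 40],
])

```text
time_s: 4.75
tcp_pos: [0.5529, 0.0483, 0.0877]
tcp_rot: [3.139, -0.001, -1.52]
wrist_force: [-4.2, 0.4, 5.5]
width: 0.0394
finger_force: 30.0
```

```bash
python3 st.py
```

```text
4.75 [0.5529 0.0483 0.0877] yaw [ 3.1389 -0.0005 -1.5201] F [-4.1962  0.3692  5.4748] M [0.2696 1.3139 0.0199] w 0.03937783238457467 29.997917991131544 q6 -0.32791551397153285 0.03819727920927107
```

Emit:
send_rows([
  [[0, 0, 0], [-0.0015, 0, 0], 40],
  [[0, 0, -0.04], [0, 0, 0], 40],
  [[0, 0, -0.05], [0, 0, 0], 40],
  [[0, 0, 0], [0, 0, 0], 40],
  [[0, 0, 0], [0, 0, 0], 40],
])

```text
time_s: 5.38
tcp_pos: [0.5523, 0.0483, 0.0877]
tcp_rot: [3.141, -0.0, -1.61]
wrist_force: [-2.8, -0.7, 4.8]
width: 0.0399
finger_force: 30.0
```

```bash
python3 st.py
```

```text
5.375 [0.5523 0.0483 0.0877] yaw [ 3.1409 -0.0005 -1.6105] F [-2.8267 -0.696   4.8236] M [-0.2232  0.9207  0.0738] w 0.03992413567406197 29.9966363562271 q6 -0.41957438416572584 -0.07622103206813335
```

Emit:
send_rows([
  [[0, 0, -0.08], [-0.001, 0, 0], 40],
  [[0, 0, -0.08], [0, 0, 0], 40],
  [[0, 0, -0.1], [0, 0, 0], 40],
  [[0, 0, 0], [0, 0, 0], 40],
  [[0, 0, 0], [0, 0, 0], 40],
])

```text
time_s: 6.0
tcp_pos: [0.551, 0.0486, 0.0877]
tcp_rot: [3.14, -0.0, -1.871]
wrist_force: [-4.2, 0.6, 5.6]
width: 0.0392
finger_force: 30.0
```

```bash
python3 st.py
```

```text
6.0 [0.551  0.0486 0.0877] yaw [ 3.1405 -0.0005 -1.8711] F [-4.1512  0.5911  5.6369] M [0.1183 1.1827 0.0038] w 0.03917845328883301 29.99645142350346 q6 -0.6807868605623641 0.021994009148329496
```

Emit:
send_rows([
  [[0, 0, -0.04], [0, 0, 0], 40],
  [[0, 0, -0.05], [0, 0, 0], 40],
  [[0, 0, 0], [0, 0, 0], 40],
  [[0, 0, 0], [0, 0, 0], 40],
])

```text
time_s: 6.5
tcp_pos: [0.5506, 0.0487, 0.0877]
tcp_rot: [3.14, -0.001, -1.96]
wrist_force: [-4.9, 0.8, 7.4]
width: 0.0391
finger_force: 30.0
```

```bash
python3 st.py
```

```text
6.5 [0.5506 0.0487 0.0877] yaw [ 3.1399 -0.0011 -1.9595] F [-4.8922  0.8373  7.4198] M [0.3843 1.5623 0.3974] w 0.0390725866237082 29.99587249942124 q6 -0.7695369723935969 -0.3657632879912853
```

The reaction rose to about 0.4 N m right after the second click, so this is the stop. I'll back off to its click at once.

Emit:
send_rows([
  [[0, 0, 0.05], [-0.001, 0, 0], 40],
  [[0, 0, 0.02], [0, 0, 0], 40],
  [[0, 0, 0], [0, 0, 0], 40],
  [[0, 0, 0], [0, 0, 0], 40],
])

```text
time_s: 7.0
tcp_pos: [0.5508, 0.0486, 0.0876]
tcp_rot: [-3.141, 0.0, -1.891]
wrist_force: [-2.0, -1.5, 4.7]
width: 0.0395
finger_force: 30.0
```

```bash
python3 st.py
```

```text
7.0 [0.5508 0.0486 0.0876] yaw [-3.1412  0.     -1.8915] F [-1.9756 -1.5037  4.7398] M [-0.251   0.4673  0.3904] w 0.039479454465452396 29.995872136205435 q6 -0.7021268735937487 -0.40283381938934326
```

Emit:
send_rows([
  [[0, 0, 0.02], [0, 0, 0], 40],
  [[0, 0, 0], [0, 0, 0], 40],
  [[0, 0, 0], [0, 0, 0], 40],
])

```text
time_s: 7.38
tcp_pos: [0.5509, 0.0486, 0.0876]
tcp_rot: [-3.141, 0.0, -1.872]
wrist_force: [0.8, -1.7, 3.8]
width: 0.0398
finger_force: 30.0
```

```bash
python3 st.py
```

```text
7.375 [0.5509 0.0486 0.0876] yaw [-3.141   0.0004 -1.8723] F [ 0.7786 -1.6855  3.7664] M [-0.3932  0.1993  0.0516] w 0.03982862392815275 29.996372228488326 q6 -0.6827034931883263 -0.012630345881916583
```

The stop shows as a stiff preloaded step at yaw of about -1.875, with no slip. Next I turn back 4 × 20° = 1.396 rad, to yaw of about -0.476.

Emit:
send_rows([
  [[0, 0, 0.14], [0, 0, 0], 40],
  [[0, 0, 0.14], [0, 0, 0], 40],
  [[0, 0, 0.14], [0, 0, 0], 40],
  [[0, 0, 0.14], [0, 0, 0], 40],
  [[0, 0, 0.138], [0, 0, 0], 40],
])

```text
time_s: 8.0
tcp_pos: [0.5542, 0.0488, 0.0877]
tcp_rot: [-3.134, -0.002, -1.169]
wrist_force: [8.5, -3.6, -3.1]
width: 0.0394
finger_force: 30.0
```

Emit:
send_rows([
  [[0, 0, 0], [0, 0, 0], 40],
  [[0, 0, 0], [0, 0, 0], 40],
])

```text
time_s: 8.25
tcp_pos: [0.5542, 0.0488, 0.0878]
tcp_rot: [-3.134, -0.002, -1.174]
wrist_force: [8.8, -3.7, -1.1]
width: 0.0392
finger_force: 30.0
```

```bash
python3 st.py
```

```text
8.25 [0.5542 0.0488 0.0878] yaw [-3.1343 -0.0019 -1.1736] F [ 8.8164 -3.7409 -1.1084] M [-1.3629 -2.094  -0.0455] w 0.03920145998079876 29.99816975556314 q6 0.015261011073256748 0.0068978400668129325
```

Emit:
send_rows([
  [[0, 0, 0.14], [0, 0, 0], 40],
  [[0, 0, 0.14], [0, 0, 0], 40],
  [[0, 0, 0.14], [0, 0, 0], 40],
  [[0, 0, 0.14], [0, 0, 0], 40],
  [[0, 0, 0.138], [0, 0, 0], 40],
])

```text
time_s: 8.88
tcp_pos: [0.5567, 0.0509, 0.0878]
tcp_rot: [-3.131, -0.01, -0.471]
wrist_force: [12.4, 3.1, -7.3]
width: 0.0396
finger_force: 30.0
```

Emit:
send_rows([
  [[0, 0, 0], [0, 0, 0], 40],
  [[0, 0, 0], [0, 0, 0], 40],
  [[0, 0, 0], [0, 0, 0], 40],
])

```text
time_s: 9.25
tcp_pos: [0.5567, 0.0509, 0.0878]
tcp_rot: [-3.132, -0.01, -0.475]
wrist_force: [10.7, 2.4, -6.9]
width: 0.0392
finger_force: 30.0
```

```bash
python3 st.py
```

```text
9.25 [0.5567 0.0509 0.0878] yaw [-3.1315 -0.01   -0.475 ] F [10.7294  2.4017 -6.8542] M [ 0.1599 -3.217  -0.0168] w 0.03919382827255592 30.003205575048923 q6 0.7132259917592094 0.007730865036137402
```

The torque is near zero at yaw -0.475, so the dial sits in the fourth click. I'll relieve the side load, open and rise.

Emit:
send_rows([
  [[0, 0, 0], [0.003, 0.001, 0], 40],
  [[0, 0, 0], [0, 0, 0], 60],
  [[0, 0, 0], [0, 0, 0], 100],
  [[0, 0, 0], [0, 0, 0], 100],
  [[0, 0, 0], [0, 0, 0], 100],
])

```text
time_s: 9.88
tcp_pos: [0.553, 0.0494, 0.0873]
tcp_rot: [3.141, 0.001, -0.476]
wrist_force: [0.3, -0.1, -1.1]
width: 0.0713
finger_force: 0.0
```

Emit:
send_rows([
  [[0, 0, 0], [0, 0, 0], 100],
  [[0, 0, 0], [0, 0, 0.03], 100],
  [[0, 0, 0], [0, 0, 0.05], 100],
  [[0, 0, 0], [0, 0, 0.05], 100],
  [[0, 0, 0], [0, 0, 0], 100],
])

```text
time_s: 10.5
tcp_pos: [0.556, 0.0502, 0.2225]
tcp_rot: [-3.134, -0.008, -0.475]
wrist_force: [-0.1, 0.2, -0.6]
width: 0.087
finger_force: 0.0
```

```bash
python3 st.py; python3 - <<'E'
from h import *
import pickle
f=grab_frame("wrist"); pickle.dump(f,open("f3.pkl","wb")); save(f,"wrist3"); print(proj(f,[.5525,.0495,.102]),proj(f,[.4525,-.093,.072]))
E
```

```text
10.5 [0.556  0.0502 0.2225] yaw [-3.1345 -0.0077 -0.4753] F [-0.0572  0.1786 -0.5505] M [-0.0144  0.1742 -0.0385] w 0.08700253702224221 0.0 q6 0.7140390560140529 -0.00026213799174001906
[327.93955609 246.43813363] [545.04186962 265.49370175]
```

View pics/wrist3.png

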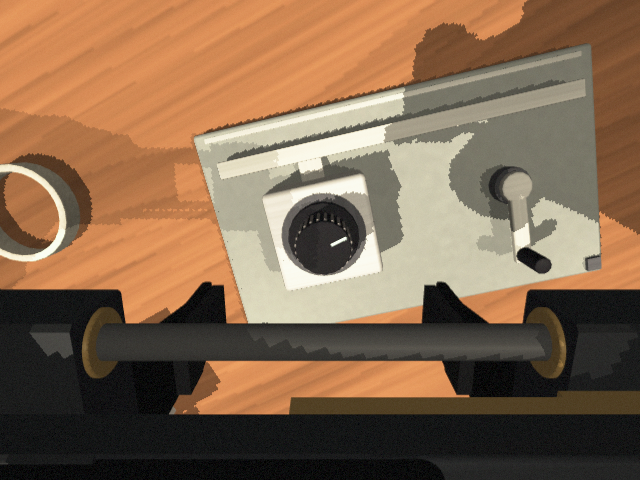

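The dial's line sits at the same angle in the tool frame as before, with the tool turned +39.8°. That is a net two clicks counter-clockwise, as intended. The pin top at (542,266) matches the prediction to 3 px, so I'll straddle it with half-closed fingers.

Emit:
send_rows([
  [[0, 0, 0.07], [-0.035, -0.048, 0], 80],
  [[0, 0, 0.07], [-0.035, -0.048, 0], 60],
  [[0, 0, 0.075], [-0.034, -0.048, 0], 45],
  [[0, 0, 0], [0, 0, -0.04], 45],
  [[0, 0, 0], [0, 0, 0], 45],
])

```text
time_s: 11.18
tcp_pos: [0.4464, -0.0951, 0.1745]
tcp_rot: [3.139, 0.008, -0.263]
wrist_force: [0.0, -0.2, -0.2]
width: 0.0456
finger_force: 0.0
```

```bash
python3 st.py; python3 - <<'E'
from h import *
f=grab_frame("wrist"); save(f,"wrist4"); print(proj(f,[.4522,-.0935,.072]))
E
```

```text
11.175 [ 0.4464 -0.0951  0.1745] yaw [ 3.139   0.0083 -0.2626] F [ 0.036  -0.2452 -0.1503] M [-0.0593  0.1597  0.0012] w 0.04557763705995376 0.0 q6 1.1616514093385804 0.0034716015943558887
[318.34844257 239.48415994]
```

View pics/wrist4.png

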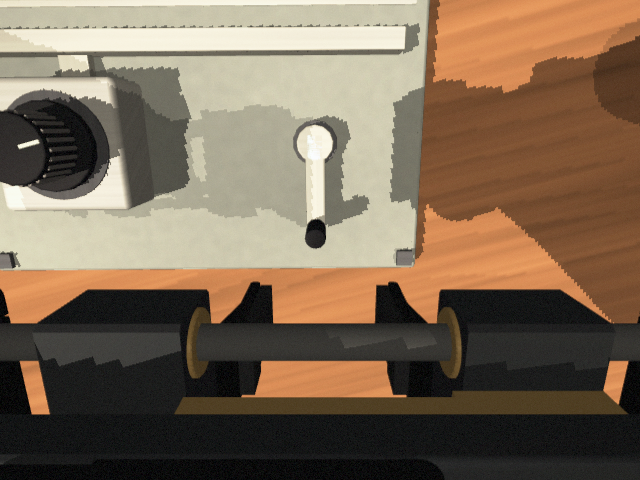

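The pin top at (315,238) is centred between the fingers (predicted 318,239). I'll lower now.

Emit:
send_rows([
  [[0, 0, 0], [0.003, 0.001, -0.045], 45],
  [[0, 0, 0], [0, 0, -0.045], 45],
  [[0, 0, 0], [0, 0, -0.025], 45],
  [[0, 0, 0], [0, 0, 0], 33],
  [[0, 0, 0], [0, 0, 0], 33],
])

```text
time_s: 11.85
tcp_pos: [0.4543, -0.093, 0.0638]
tcp_rot: [-3.141, -0.003, -0.259]
wrist_force: [-0.2, -0.2, 0.7]
width: 0.0307
finger_force: 0.0
```

```bash
python3 st.py
```

```text
11.85 [ 0.4543 -0.093   0.0638] yaw [-3.141  -0.0026 -0.2595] F [-0.1622 -0.1837  0.6622] M [-0.0442  0.1132  0.0291] w 0.030747418632860415 0.0 q6 1.160403882544645 -0.00041770649659156334
```

Emit:
send_rows([
  [[0, 0, 0.1], [-0.0012, -0.0065, 0], 33],
  [[0, 0, 0.1], [-0.0012, -0.0065, 0], 33],
  [[0, 0, 0.1], [0, -0.0058, 0], 33],
  [[0, 0, 0.1], [0.0005, -0.0058, 0], 33],
  [[0, 0, 0.1], [0.0012, -0.0057, 0], 33],
])

```text
time_s: 12.48
tcp_pos: [0.4544, -0.1233, 0.0647]
tcp_rot: [3.141, -0.006, 0.243]
wrist_force: [0.1, 2.4, 0.2]
width: 0.0286
finger_force: 1.0
```

Emit:
send_rows([
  [[0, 0, 0.1], [0.0015, -0.0056, 0], 33],
  [[0, 0, 0.1], [0.0022, -0.0054, 0], 33],
  [[0, 0, 0.1], [0.0027, -0.0051, 0], 33],
  [[0, 0, 0.1], [0.0033, -0.0048, 0], 33],
  [[0, 0, 0], [0, 0, 0], 33],
])

```text
time_s: 13.1
tcp_pos: [0.4631, -0.1446, 0.0642]
tcp_rot: [3.139, -0.003, 0.638]
wrist_force: [0.5, 0.4, 0.8]
width: 0.0287
finger_force: 0.0
```

```bash
python3 st.py
```

```text
13.1 [ 0.4631 -0.1446  0.0642] yaw [ 3.1392 -0.0029  0.6383] F [0.5254 0.4004 0.8183] M [-0.1328  0.1422  0.0474] w 0.02868675414555629 0.0 q6 2.1756150036506265 0.18679843749850988
```

Emit:
send_rows([
  [[0, 0, 0.08], [0.003, -0.004, 0], 33],
  [[0, 0, 0.05], [0.003, -0.0035, 0], 33],
  [[0, 0, 0], [0, 0, 0], 33],
])

```text
time_s: 13.48
tcp_pos: [0.4682, -0.1521, 0.0634]
tcp_rot: [3.14, -0.001, 0.767]
wrist_force: [-0.4, -1.0, -0.1]
width: 0.0287
finger_force: 0.0
```

Emit:
send_rows([
  [[0, 0, 0], [0.002, -0.002, 0], 33],
  [[0, 0, 0], [0, 0, 0], 33],
])

```text
time_s: 13.72
tcp_pos: [0.4694, -0.1541, 0.0627]
tcp_rot: [-3.141, 0.0, 0.768]
wrist_force: [-1.2, 0.8, 1.3]
width: 0.0289
finger_force: 0.7
```

```bash
python3 st.py
```

```text
13.725 [ 0.4694 -0.1541  0.0627] yaw [-3.1414  0.0002  0.7684] F [-1.1794  0.7844  1.2649] M [ 0.1338  0.3829 -0.0034] w 0.02887341176175582 0.6780281849205494 q6 2.327064896944619 -0.0034614837204571813
```

Emit:
send_rows([
  [[0, 0, 0], [0.002, -0.002, 0], 33],
  [[0, 0, 0], [0.0015, -0.0015, 0], 33],
  [[0, 0, 0], [0, 0, 0], 33],
])

```text
time_s: 14.1
tcp_pos: [0.4699, -0.1552, 0.0622]
tcp_rot: [-3.134, 0.002, 0.767]
wrist_force: [-7.3, 16.2, 9.6]
width: 0.0284
finger_force: 8.3
```

```bash
python3 st.py
```

```text
14.1 [ 0.4699 -0.1552  0.0622] yaw [-3.1341  0.0024  0.7669] F [-7.3211 16.2192  9.6015] M [ 4.6451  2.3284 -0.0569] w 0.02842393192379339 8.258958756923676 q6 2.334867829607739 0.04056533798575401
```

The force rose to 18 N with the pin at the predicted locked position (0.465,-0.150). I'll back off to the middle, open and rise.

Emit:
send_rows([
  [[0, 0, 0], [-0.005, 0.005, 0], 40],
  [[0, 0, 0], [0, 0, 0], 45],
  [[0, 0, 0], [0, 0, 0.03], 45],
  [[0, 0, 0], [0, 0, 0.06], 45],
  [[0, 0, 0], [0, 0, 0.06], 45],
])

```text
time_s: 14.72
tcp_pos: [0.4682, -0.1531, 0.2141]
tcp_rot: [3.141, 0.001, 0.769]
wrist_force: [1.3, -0.0, 0.0]
width: 0.0391
finger_force: 0.0
```

Emit:
send_rows([
  [[0, 0, -0.1], [-0.03, 0, 0.02], 45],
  [[0, 0, 0], [0, 0, 0], 45],
  [[0, 0, 0], [0, 0, 0], 45],
])

```text
time_s: 15.1
tcp_pos: [0.4382, -0.1528, 0.2321]
tcp_rot: [-3.142, 0.0, 0.669]
wrist_force: [-0.1, -0.5, -0.2]
width: 0.0391
finger_force: 0.0
```

```bash
python3 st.py; python3 - <<'E'
from h import *
f=grab_frame("wrist"); save(f,"wrist5")
for p in([.5525,.0495,.102],[.5098,-.1099,.04],[.4654,-.1503,.072]): print(proj(f,p))
E
```

```text
15.1 [ 0.4382 -0.1528  0.2321] yaw [-3.1415  0.0001  0.6693] F [-0.0619 -0.5091 -0.2164] M [-0.1489  0.0984  0.0252] w 0.03908179132134124 0.0 q6 2.2241942641665426 -0.0012588579556904733
[ 172.44188881 -118.50516631]
[335.82739274 120.9449817 ]
[341.71575741 199.39819005]
```

View pics/wrist5.png

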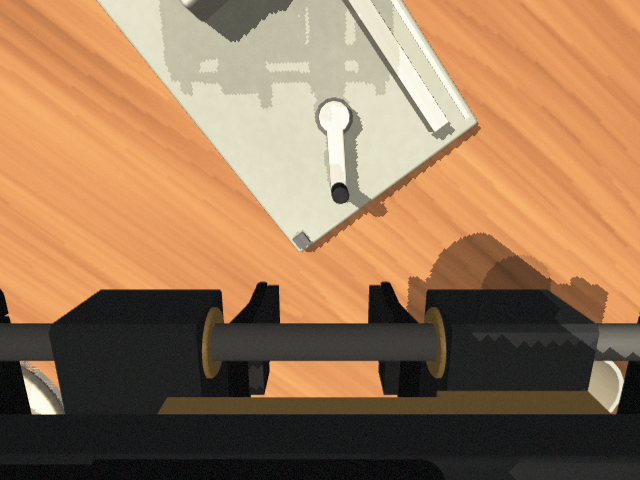

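The lever runs from (334,117) to (341,193), parallel to the predicted locked pose (336,121)→(342,199). The tool is clear of everything.

```bash
python3 -c "
from workcell import close_job
print(close_job())"
```

```text
the job is handed in; nothing more can be done
None
```

I turned the dial to its stop and back exactly four clicks, swung the lock lever over to its stop, let go of everything and handed the job in; no verdict came back. At the stop the dial peaked at about 0.4 N m, above the 0.35 N m firm limit, about 0.09 rad past it (the cutter is spoiled at 0.15 rad).

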